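Secure the clog in the display rest and prove its clamp screw

TASK

Slide the heel stop of the shoe display rest up gently until the clog in it is snug between the stop and the toe fence. Then swing the clamp screw's bar clockwise (seen from above) until it bites, and lean on it with a steady 0.65 N m (8 N near its end) for a good second to check that the screw holds, without making it turn any further; let go, and leave the other goods on the table where they are.

Things in the scene. Friction and masses are not known exactly. Their poses are not given: they have to be found in the camera images.
- stand: The shoe display rest, fixed to the table: an aluminium plate 340 x 100 x 20 mm. Origin at the centre of its underside; +x runs along the plate from the heel stop to the toe fence, z up. The fence is a cross bar at the +x end, its inner face at x = +150 mm, its top 54 mm above the table. Side lips, 12 mm above the plate and 80 mm apart, guide the clog.
- stop (a joint): Position (m) of the sliding steel heel stop along the rest's +x, 0 = fully back, at most 0.115. It slides stiffly (about 5 N) and stays where it is left; its front face is at x = -0.100 + this value in the rest's frame.
- stop_face (a point): Centre of the heel stop's front face (which meets the clog's heel), 60 mm above the table; axes as the rest's. The stop is a box 40 mm long (from its front face back along -x), 70 mm wide, from 22 to 115 mm above the table; its back is a flat upright plate that can be pushed. A push of 10 to 15 N on it shows that the clog is home; over 25 N would crush the clog.
- clog: The clog that lies on the rest, toe towards the fence: 160 mm long, 62 mm wide, up to 50 mm high, cork sole, 0.2 kg, loose. Origin at the centre of its sole's underside, 20 mm above the table; +x towards its toe.
- clog_toe (a point): Foremost point of the clog's toe, 80 mm ahead of its origin.
- clog_heel (a point): Rearmost point of the clog's heel, 80 mm behind its origin.
- screw_axis (a point): Point on the clamp screw's upright axis at the height of the bar's centre line, 127 mm above the table, on top of the heel stop, 20 mm behind its front face. Its boss is 24 mm in diameter, its top 134 mm above the table.
- bar_end (a point): Outer end of the clamp screw's bar: a level steel rod 10 mm in diameter reaching 100 mm (105 with its round end) from the screw's axis, 127 mm above the table, over the clog. It swings freely (0.04 N m), stays where left, and tightens clockwise from above. It bites when pointing along the rest's +x to within 0.25 rad either way: the exact angle differs and must be felt.
- twist (a joint): Spring wind-up (rad) of the bitten screw, the measure of the torque on it: torque in N m divided by 30, positive clockwise; 0.022 at 0.65 N m, 0 when nothing leans on the bar. So once bitten the bar is stiff: about 4 to 5 N per mm at 80 mm from the axis.
- slip (a joint): How far the bitten screw has been turned further (rad, clockwise positive), 0 at the start. It gives way and turns at about 0.95 N m (12 N at 80 mm from the axis).
- spare_clog: The clog's mate, same size, lying elsewhere on the table; not to be disturbed.
- polish_tin: Flat round polish tin, 68 mm in diameter, 26 mm high, beside the rest; bystander.
- brush: Shoe brush 150 x 45 x 36 mm lying beside the rest; bystander.
- card_block: Small wooden block with an upright card, 70 mm wide, 68 mm high, beside the rest; bystander.
- tape_roll: Roll of clear tape lying flat, 90 mm in diameter, 25 mm high; bystander.
- shoe_tree: Wooden shoe tree about 180 mm long, 30 mm high; bystander.

How it is judged:
On the way, in this order (a step that is already met when the one before it is completed fails the run):
1. the clog is snug: toe at the fence and heel at the stop, within 4 mm each (x of clog_toe in the frame of stand above 0.146 m and x of clog_heel in the frame of stop_face below 0.004 m), for 0.2 s.
2. the bitten screw bears more than 0.5 N m of tightening torque for 0.7 s (value of joint twist above 0.0167 rad), for 0.7 s.
At the end, for the whole second after the job is handed in: The clog lies flat and at rest on the rest, its toe within 4 mm of the fence and its heel within 4 mm of the heel stop; the screw has turned no further than 0.04 rad past its bite and nothing leans on its bar any more (all of step 1 and height (world z) of clog below 0.026 m and angle between clog's own z axis and vertical below 0.1 rad and value of joint slip below 0.04 rad and value of joint twist below 0.008 rad and linear speed of clog below 0.01 m/s); the robot touches nothing.
It fails at once if the clamp screw gives way and turns by more than 0.04 rad (value of joint slip above 0.04 rad).
It fails at once if the heel stop is pressed against the clog with more than 25 N (contact force between stop and clog above 25 N).
It fails at once if another thing on the table is shifted by more than 30 mm (distance of any of spare_clog, polish_tin, brush, card_block, tape_roll, shoe_tree from where it was at the start of the episode above 0.03 m).
It also fails if it takes over 72 s, if anything falls off the work surface, if the arm or the gripper's body presses on something with over 40 N, if the wrist force passes 120 N, or if a joint passes its speed limit or range.

ROBOT

A 6-joint arm with a two-finger parallel gripper is mounted at the origin on the work surface. World frame = base frame: x ahead of the robot, y to its left, z up, the work surface at z = 0. Lengths are in m, angles in rad, forces in N, time in s.
With the tool pointing down it reaches from about 0.375 to 0.9 m from the base axis. Payload 3.1 kg.
Tool frame: the origin (TCP) lies midway between the tips of the shut fingers; the grasp point (between the pads) lies 19 mm behind it (manip.hold_point_z is the distance from the TCP to the grasp point, in m); x points along the fingers, y is the direction in which the jaws open and shut, and the axes are right-handed (so a half turn about x gives the same grasp; the last joint's range is limited). The gripper opens to 85 mm and grips with 20 to 120 N. Pads are 22 mm wide; open, the fingers measure 114 mm over their backs; the gripper's body (76 mm by 85 mm) begins 54 mm behind the grasp point. The pads swing forward as they close: fully open they stand 13 mm farther back than shut.
Start: joints at [1.03, 0.527, 1.433, -0, 1.181, -0.178], TCP at [0.222, 0.584, 0.231] pointing down, gripper open.
Joint ranges: [-3.08, 3.08], [-0.75, 2.2], [0.22, 2.44], [-1.43, 4.57], [0, 2.65], [-2.85, 2.85]. Speed limits (rad/s): [2.79, 2.79, 3.14, 3.14, 3.14, 3.14].

INTERFACE

Orientations are given as a unit quaternion [x, y, z, w].
In Python, from station import manip, snapshot gives the robot as it stands.
- The arm moves only by the shell command python3 -m crank 'ROWS' [FORCE]. ROWS is JSON, a list of rows, each a list of 5 numbers: the finger opening in m, from 0 to 0.0854, then the shift along the tool's x, y, z in m, then the turn about the tool's x in rad. In form: [[grip, tx, ty, tz, yaw], ...]. A call has 1 to 5 rows; each row shifts and turns the commanded pose from where the row before left it, along the tool's axes as they then stand; what a row does not reach is not made up. A row lasts 1/10 s, in which the tool goes at most 50 mm and 8.59 degrees, less where a joint would pass 70% of its speed; a pose out of reach is approached as far as the arm can. A call is refused whole if a number of a shift passes 0.05 or a number of a turn 0.15, either way. A call with a gripper value outside its range is refused whole. The fingers move at their own pace and stop on an object; FORCE is the grip in N (left out, the last holds). Time passes only in rows, so rows that do not move let the fingers close. It gives the time, the measured TCP pose, the force and the opening at its end, in the units of the state.
- manip.sense(): the state, without advancing time (a new reading comes with each control period).
- snapshot(name): name is "scene" or "top" or "wrist"; returns a dict with "image" (480x640x3 uint8, blue, green, red), "range_z" (480x640 float32, m along the optical axis (not along the pixel's ray), 0 where there is no reading), "vertical_fov" (degrees; the focal length in pixels is half the picture's height over the tangent of half this angle, whatever the lens; pixels are square), "cx", "cy" (the principal point, pixels), "distortion" ([k1, k2, p1, p2, k3] as OpenCV has them; the pictures are not rectified), "extrinsics" (4x4, takes a point from world to camera coordinates); the wrist camera has in their place "T_tool_cam" (4x4, takes a point from camera to tool coordinates, whose origin is the TCP and whose axes are the tool frame's). Camera axes: x right, y up, looking along -z (the intrinsics and any distortion apply to the point x, -y, -z); pixel columns grow to the right and rows downward; lengths in m; the calibration is good to about 2 mm. A picture is of the moment at which its call begins: read the wrist's pose just before it.
- manip.sign_off(): hands the job in, once; it reports no verdict.
The state is a dict: "t": time; "q": joint angles; "qd": joint speeds; "tau": joint torques, N m; "tcp_pos": TCP position; "tool_rot": TCP orientation; "force": force on the tool from outside, world axes, zero at the start; "ft_torque": the same for the moment, N m; "finger_gap": opening from 0.0 (shut) to 1.0 (fully open).
Only numpy, scipy, OpenCV 4.12 (cv2) and the standard library are available. Lean on these libraries where they do the work, as an engineer would, in place of code of your own. Each camera call takes 0.05 s, during which the arm holds its last target.

## Working session

There is one attempt and no reset: what is moved stays moved. The work goes in short steps, Python scripts to look and compute and a shell command to move; the robot and the scene stay as the last step left them, time stands still between calls to the robot, and variables do not carry over. Pictures are saved under pics/ and viewed, and the job is handed in when it is done.

```bash
ls; mkdir -p pics; python3 - <<'E'
from station import manip, snapshot
import cv2
s=manip.sense(); print({k:s[k] for k in s})
print(manip.hold_point_z)
for n in("scene","top"):
    d=snapshot(n); cv2.imwrite(f"pics/{n}0.png",d["image"]); print(n,d["vertical_fov"],d["cx"],d["cy"],d["distortion"],d["extrinsics"])
E
```

```text
pics
{'t': 0.0, 'q': array([ 1.02946413e+00,  5.28436781e-01,  1.43390249e+00, -3.51092494e-05,
        1.18142795e+00, -1.78527811e-01]), 'qd': array([ 0.0017355 ,  0.00130066,  0.00069538, -0.00018972,  0.00081465,
       -0.00105961]), 'tau': array([-1.39370106e-03, -4.42351627e+01, -1.78023845e+01, -4.34103595e-04,
        8.33984610e-03, -3.56089311e-05]), 'tcp_pos': array([0.22142923, 0.58368531, 0.23035163]), 'tool_rot': array([ 0.12684006,  0.69576484, -0.12828726,  0.69524475]), 'force': array([ 0.12244933,  0.00203947, -0.23872152]), 'ft_torque': array([-0.01492004,  0.04560577,  0.02346914]), 'finger_gap': 0.9990873478636284}
0.0187
scene 47.14266247529515 307.1765554953926 243.22603295461226 [-0.11052128  0.          0.          0.          0.        ] [[-0.53382334  0.84548418 -0.01375282  0.27358754]
 [-0.5003     -0.30268481  0.81122242  0.18805153]
 [ 0.68171296  0.43993     0.58457595 -1.86825775]
 [ 0.          0.          0.          1.        ]]
top 50.08783994699684 322.60222455520415 243.29890749954345 [-0.14839565  0.          0.          0.          0.        ] [[ 0.0262215  -0.99951135 -0.01701475  0.01454055]
 [ 0.99359868  0.02418793  0.11034766 -0.54484649]
 [-0.10988218 -0.01979932  0.9937474  -1.35590684]
 [ 0.          0.          0.          1.        ]]
```

View pics/scene0.png

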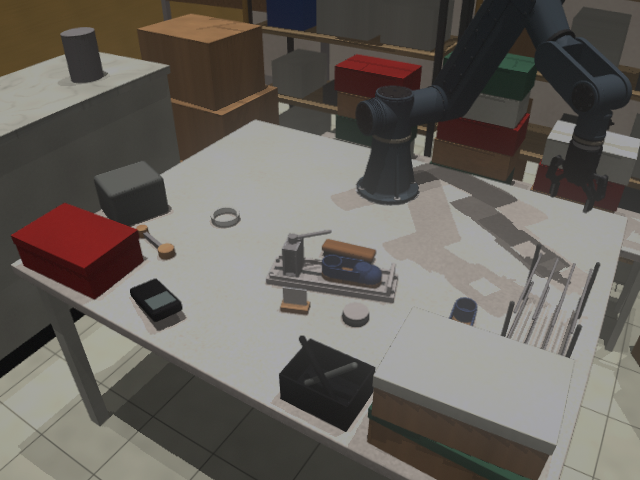

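View pics/top0.png

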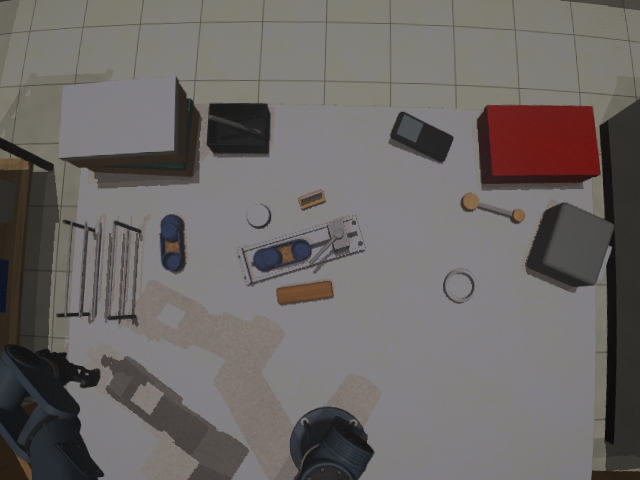

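```bash
cat > h.py <<'E'
from station import manip, snapshot
import numpy as np, cv2
def cam(d):
    f=240/np.tan(np.radians(d["vertical_fov"])/2)
    K=np.array([[f,0,d["cx"]],[0,f,d["cy"]],[0,0,1]]); return K,np.array(d["distortion"],float)
def ray(d,u,v):
    K,D=cam(d); p=cv2.undistortPoints(np.array([[[u,v]]],float),K,D)[0,0]
    return np.array([p[0],-p[1],-1.])
def topix(d,P):
    K,D=cam(d);E=d["extrinsics"]; c=(E[:3,:3]@np.array(P,float).T).T+E[:3,3]
    return cv2.projectPoints(c*[1,-1,-1],np.zeros(3),np.zeros(3),K,D)[0][:,0]
def atz(d,u,v,z):
    E=d["extrinsics"]; R=E[:3,:3]; c=-R.T@E[:3,3]; r=R.T@ray(d,u,v); return c+r*(z-c[2])/r[2]
def bydepth(d,u,v):
    E=d["extrinsics"]; R=E[:3,:3]; c=-R.T@E[:3,3]; return c+R.T@ray(d,u,v)*d["range_z"][int(round(v)),int(round(u))]
E
python3 - <<'E'
from h import *
d=snapshot("top"); cv2.imwrite("pics/topc.png",cv2.resize(d["image"][190:310,225:385],None,fx=5,fy=5,interpolation=cv2.INTER_CUBIC))
d=snapshot("scene"); cv2.imwrite("pics/scc.png",cv2.resize(d["image"][215:335,250:410],None,fx=5,fy=5,interpolation=cv2.INTER_CUBIC))
E
```

```text
(no output)
```

View pics/topc.png

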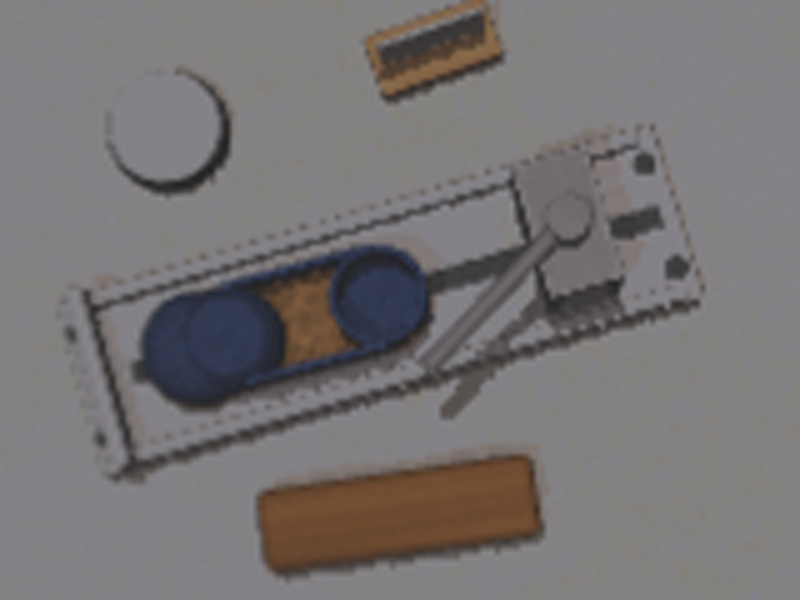

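View pics/scc.png

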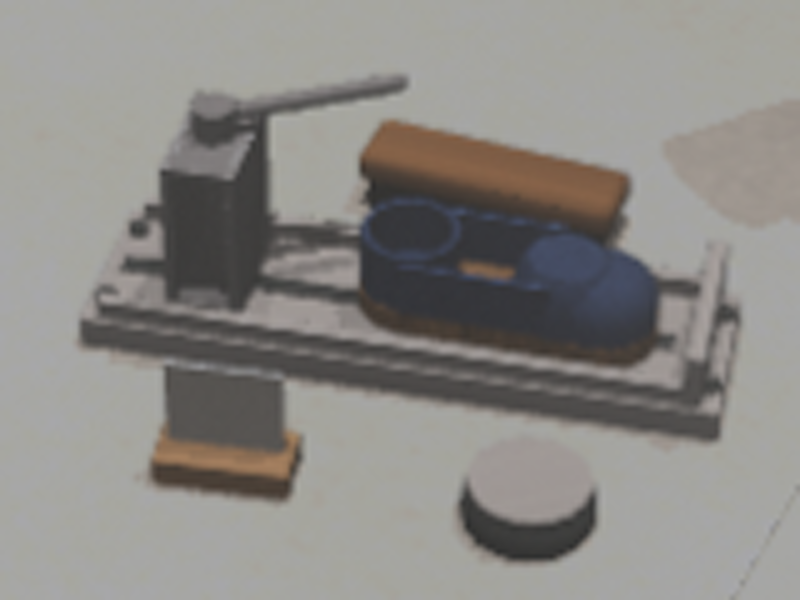

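```bash
python3 - <<'E'
from h import *
for n in("top","scene"):
    d=snapshot(n); K,D=cam(d); E=d["extrinsics"]; R=E[:3,:3]
    v,u=np.mgrid[0:480,0:640]; p=cv2.undistortPoints(np.stack([u,v],-1).reshape(-1,1,2).astype(float),K,D)[:,0]
    c=np.c_[p[:,0],-p[:,1],-np.ones(len(p))]*d["range_z"].reshape(-1,1); W=((c-E[:3,3])@R)
    ok=(d["range_z"].ravel()>0)&(W[:,0]>.35)&(W[:,0]<.75)&(abs(W[:,1])<.25); W=W[ok]; np.save(n+".npy",W)
    print(n,len(W),np.percentile(W[:,2],[1,10,50]))
    for lo,hi in((.014,.028),(.049,.06),(.06,.075),(.105,.122),(.1225,.131),(.131,.14)):
        S=W[(W[:,2]>lo)&(W[:,2]<hi)]
        if n=="top" and len(S): 
            r=cv2.minAreaRect((S[:,:2]*1000).astype(np.float32)); print(lo,hi,len(S),S.mean(0).round(4),r)
# stereo-free picks
d=snapshot("top")
def P(x,y,z): 
    q=atz(d,225+x/5,190+y/5,z); print((x,y,z),q.round(4)); return q
P(650,127,.02);P(703,300,.02);P(118,478,.0);P(90,292,.054);P(130,462,.054)
a=P(570,217,.134); b=P(428,365,.127);P(515,178,.115);P(545,295,.115);P(590,152,.115);P(622,280,.115)
P(145,350,.035);P(430,298,.045);
print([f for f in (P(475,315,.127),)])
E
```

```text
top 25831 [-0.00668307 -0.00332746  0.0011895 ]
0.014 0.028 2454 [0.5522 0.0872 0.0208] ((531.0421752929688, 88.9515609741211), (292.1508483886719, 342.3837890625), 14.971644401550293)
0.049 0.06 343 [0.5004 0.1831 0.0547] ((554.2210693359375, 130.4756622314453), (162.84413146972656, 267.10272216796875), 21.634326934814453)
0.06 0.075 592 [0.5163 0.1423 0.0663] ((564.8595581054688, 119.41860961914062), (165.50927734375, 278.60498046875), 18.911163330078125)
0.105 0.122 341 [ 0.5594 -0.0125  0.115 ] ((559.6217041015625, -11.742387771606445), (70.52665710449219, 39.98521423339844), 18.26239585876465)
0.1225 0.131 108 [0.5245 0.0199 0.1286] ((522.932373046875, 17.12755584716797), (42.04781723022461, 109.92146301269531), 64.52299499511719)
0.131 0.14 111 [0.5358 0.0092 0.134 ] ((522.799560546875, 16.666027069091797), (21.122629165649414, 114.78252410888672), 52.28981018066406)
scene 23103 [-7.57461033e-01 -7.51018704e-01 -7.32995480e-05]
(650, 127, 0.02) [ 0.6243 -0.0581  0.02  ]
(703, 300, 0.02) [ 0.53   -0.0886  0.02  ]
(118, 478, 0.0) [0.4257 0.2294 0.    ]
(90, 292, 0.054) [0.5228 0.2397 0.054 ]
(130, 462, 0.054) [0.433  0.2146 0.054 ]
(570, 217, 0.134) [ 0.5587 -0.0141  0.134 ]
(428, 365, 0.127) [0.4833 0.0551 0.127 ]
(515, 178, 0.115) [0.5805 0.0141 0.115 ]
(545, 295, 0.115) [ 0.5211 -0.0026  0.115 ]
(590, 152, 0.115) [ 0.5948 -0.0237  0.115 ]
(622, 280, 0.115) [ 0.5297 -0.0413  0.115 ]
(145, 350, 0.035) [0.494  0.2118 0.035 ]
(430, 298, 0.045) [0.525  0.0585 0.045 ]
(475, 315, 0.127) [0.509  0.0323 0.127 ]
[array([0.50901593, 0.03225937, 0.127     ])]
```

```bash
python3 - <<'E'
from h import *
W=np.load("top.npy")
a=np.radians(18.3); ex=np.array([-np.sin(a),np.cos(a)]); ey=np.array([-ex[1],ex[0]])
S=W[(W[:,2]>.012)&(W[:,2]<.04)]
def rect(S,c):
    r=cv2.minAreaRect((S[:,:2]*1000).astype(np.float32)); print(c,len(S),r)
rel=(S[:,:2]-[.5268,.077]); x=rel@ex;y=rel@ey
m=(abs(y)<.058)&(abs(x)<.185); rect(S[m],"plate")
T=W[(W[:,2]>.108)&(W[:,2]<.121)]; rect(T[T[:,1]<0.015],"stop")
B=W[(W[:,2]>.123)&(W[:,2]<.141)]; rect(B,"bar");print(B[:,2].min())
q=np.linalg.svd(B[:,:2]-B[:,:2].mean(0))[2][0];print("bar dir",q,np.degrees(np.arctan2(q[1],q[0])))
T=W[(W[:,2]>.1335-.002)&(W[:,2]<.14)]
# clog in plate frame
C=W[(W[:,2]>.036)&(W[:,2]<.075)]; rel=C[:,:2]-[.5268,.077]; x=rel@ex;y=rel@ey; m=(abs(y)<.04)
h,e=np.histogram(x[m],np.arange(-.17,.17,.01)); print([(round(b,2),int(n)) for n,b in zip(h,e)])
xs=np.sort(x[m&(x<.14)&(x>-.08)]);print(xs[:5],xs[-5:])
E
```

```text
plate 2967 ((526.6830444335938, 89.19371032714844), (100.94139099121094, 340.9945068359375), 18.211427688598633)
stop 333 ((559.548583984375, -11.724349975585938), (70.65585327148438, 39.85289001464844), 17.796560287475586)
bar 216 ((526.4078369140625, 21.021514892578125), (22.736919403076172, 115.0724868774414), 44.97999572753906)
0.1239750921493437
bar dir [-0.74362122  0.66860114] 138.04080845575402
[(np.float64(-0.17), 0), (np.float64(-0.16), 0), (np.float64(-0.15), 0), (np.float64(-0.14), 0), (np.float64(-0.13), 0), (np.float64(-0.12), 3), (np.float64(-0.11), 4), (np.float64(-0.1), 1), (np.float64(-0.09), 0), (np.float64(-0.08), 15), (np.float64(-0.07), 0), (np.float64(-0.06), 0), (np.float64(-0.05), 1), (np.float64(-0.04), 1), (np.float64(-0.03), 1), (np.float64(-0.02), 23), (np.float64(-0.01), 47), (np.float64(0.0), 55), (np.float64(0.01), 62), (np.float64(0.02), 71), (np.float64(0.03), 46), (np.float64(0.04), 39), (np.float64(0.05), 28), (np.float64(0.06), 57), (np.float64(0.07), 91), (np.float64(0.08), 83), (np.float64(0.09), 84), (np.float64(0.1), 78), (np.float64(0.11), 82), (np.float64(0.12), 73), (np.float64(0.13), 43), (np.float64(0.14), 3), (np.float64(0.15), 0)]
[-0.07918889 -0.07664219 -0.07653395 -0.07480064 -0.07478614] [0.1373845  0.13825759 0.13848199 0.13870917 0.13915575]
```

```bash
cat >> h.py <<'E'
from scipy.spatial.transform import Rotation as Ro
C0=np.array([.5267,.0892]); A=np.radians(18.2); EX=np.array([-np.sin(A),np.cos(A)]); EY=np.array([-EX[1],EX[0]])
def st(goal=None):
    s=manip.sense(); R=Ro.from_quat(s["tool_rot"]).as_matrix(); p=s["tcp_pos"]; F=s["force"]
    r=p[:2]-C0
    print("t %.2f tcp"%s["t"],p.round(4),"rest x %.4f y %.4f"%(r@EX,r@EY),"Frest %.2f %.2f %.2f"%(F[:2]@EX,F[:2]@EY,F[2]),"gap %.2f"%s["finger_gap"],"q6 %.2f"%s["q"][5])
    z=R[:,2]; print("tool x",R[:,0].round(3),"y",R[:,1].round(3),"z",z.round(3),"yaw of z rel EX %.4f"%np.arctan2(z[:2]@EY,z[:2]@EX),"y rel EX %.4f"%np.arctan2(R[:2,1]@EY,R[:2,1]@EX))
    if goal is not None:
        x,y,zz=goal; P=np.r_[C0+x*EX+y*EY,zz]; print("shift tool", (R.T@(P-p)).round(4))
if __name__=="__main__":
    import sys; g=[float(v) for v in sys.argv[1:]]; st(g or None)
E
python3 h.py -0.166 0 0.2
```

```text
t 0.35 tcp [0.2217 0.5842 0.2311] rest x 0.5655 y 0.1352 Frest -0.86 0.27 -0.47 gap 1.00 q6 -0.18
tool x [-0. -0. -1.] y [ 0.355  0.935 -0.001] z [ 0.935 -0.355 -0.   ] yaw of z rel EX -2.2512 y rel EX -0.6805
shift tool [ 0.0312 -0.4835  0.5653]
```

```bash
for i in 1 2; do :; done
python3 -m crank '[[0,0,-0.032,0.0375,0],[0,0,-0.032,0.0375,0],[0,0,-0.032,0.0375,0],[0,0,-0.032,0.0375,0],[0,0,-0.032,0.0375,0]]' 40
python3 -m crank '[[0,0,-0.032,0.0375,0],[0,0,-0.032,0.0375,0],[0,0,-0.032,0.0375,0],[0,0,-0.032,0.0375,0],[0,0,-0.032,0.0375,0]]'
python3 -m crank '[[0,0,-0.032,0.0375,0],[0,0,-0.032,0.0375,0],[0,0,-0.032,0.0375,0],[0,0,-0.032,0.0375,0],[0,0,0,0,0]]'
python3 -m crank '[[0,0,0,0,0.148],[0,0,0,0,0.148],[0,0,0,0,0.148],[0,0,0,0,0.148],[0,0,0,0,0.148]]'
python3 -m crank '[[0,0,0,0,0.148],[0,0,0,0,0],[0,0,0,0,0],[0,0,0,0,0]]'
python3 h.py -0.166 0 0.2
```

```text
t: 0.85
tcp_pos: [0.341, 0.3666, 0.2315]
tool_rot: [0.128, 0.695, -0.127, 0.696]
force: [0.2, -1.2, -0.1]
finger_gap: 0.144
t: 1.35
tcp_pos: [0.4596, 0.1502, 0.2316]
tool_rot: [0.128, 0.695, -0.127, 0.696]
force: [1.4, 1.3, 0.8]
finger_gap: -0.002
t: 1.85
tcp_pos: [0.5578, -0.0268, 0.2317]
tool_rot: [0.129, 0.693, -0.13, 0.697]
force: [0.7, 0.5, 0.3]
finger_gap: 0.0
t: 2.35
tcp_pos: [0.5532, -0.0202, 0.2313]
tool_rot: [0.372, 0.601, -0.372, 0.601]
force: [-0.2, -0.4, -0.1]
finger_gap: 0.004
t: 2.75
tcp_pos: [0.5534, -0.0206, 0.2313]
tool_rot: [0.413, 0.574, -0.413, 0.574]
force: [0.1, -0.6, 0.4]
finger_gap: 0.004
t 2.75 tcp [ 0.5534 -0.0206  0.2313] rest x -0.1127 y 0.0089 Frest -0.60 0.13 0.38 gap 0.00 q6 -0.56
tool x [-0.  0. -1.] y [ 0.949  0.317 -0.   ] z [ 0.317 -0.949 -0.   ] yaw of z rel EX -3.1369 y rel EX -1.5661
shift tool [0.0313 0.0086 0.0534]
```

```bash

python3 -m crank '[[0,0,0.0043,0.027,0],[0,0,0.0043,0.027,0],[0,0.05,0,0,0],[0,0.05,0,0,0],[0,0.045,0,0,0]]'
python3 -m crank '[[0,0,0,0,0],[0,0,0,0,0],[0,0,0,0,0]]'
python3 h.py -0.140 0 0.085; python3 - <<'E'
from h import *
d=snapshot("scene"); cv2.imwrite("pics/sc2.png",cv2.resize(d["image"][175:325,230:430],None,fx=4,fy=4,interpolation=cv2.INTER_CUBIC))
E
```

```text
t: 3.25
tcp_pos: [0.5787, -0.0697, 0.0848]
tool_rot: [0.414, 0.573, -0.414, 0.574]
force: [0.3, 0.6, 0.1]
finger_gap: 0.003
t: 3.55
tcp_pos: [0.5809, -0.0699, 0.089]
tool_rot: [0.414, 0.572, -0.413, 0.575]
force: [0.5, -0.8, -0.0]
finger_gap: 0.0
t 3.55 tcp [ 0.5809 -0.0699  0.089 ] rest x -0.1681 y -0.0018 Frest -0.93 -0.19 -0.02 gap 0.00 q6 -0.63
tool x [ 0.005 -0.002 -1.   ] y [0.949 0.315 0.004] z [ 0.315 -0.949  0.003] yaw of z rel EX -3.1386 y rel EX -1.5678
shift tool [ 0.0039 -0.0017 -0.0281]
```

View pics/sc2.png

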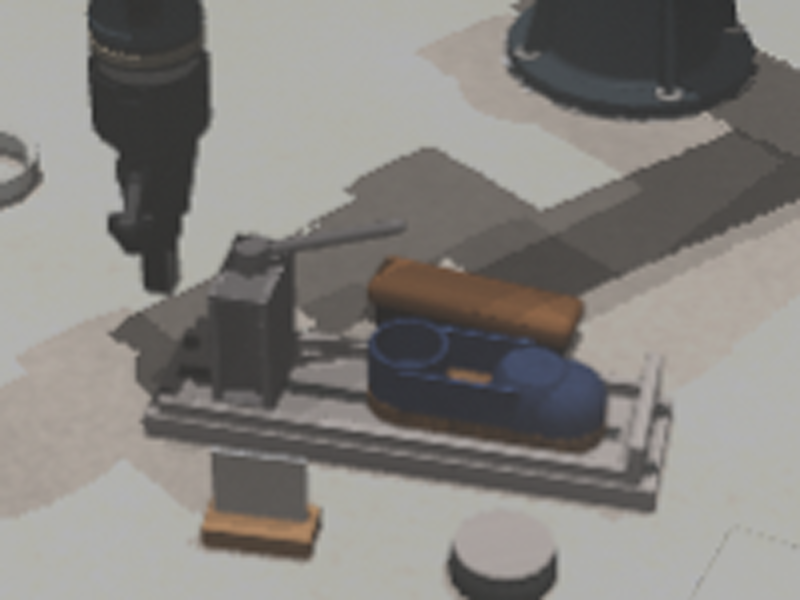

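```bash

python3 -m crank '[[0,0,0,-0.004,0],[0,0,0,-0.004,0],[0,0,0,-0.004,0],[0,0,0,-0.004,0],[0,0,0,-0.002,0]]'
python3 h.py -0.140 0 0.085
python3 -m crank '[[0,0,0,-0.002,0],[0,0,0,-0.002,0],[0,0,0,-0.002,0],[0,0,0,-0.002,0],[0,0,0,-0.002,0]]'
python3 h.py -0.140 0 0.085
python3 -m crank '[[0,0,0,-0.002,0],[0,0,0,-0.002,0],[0,0,0,-0.002,0],[0,0,0,-0.002,0],[0,0,0,-0.002,0]]'
python3 h.py -0.140 0 0.085
```

```text
t: 4.1
tcp_pos: [0.5728, -0.0517, 0.0865]
tool_rot: [0.414, 0.573, -0.414, 0.573]
force: [-0.3, -0.5, -0.3]
finger_gap: 0.001
t 4.10 tcp [ 0.5728 -0.0517  0.0865] rest x -0.1482 y 0.0002 Frest -0.37 0.39 -0.32 gap 0.00 q6 -0.60
tool x [-0.  0. -1.] y [ 0.949  0.315 -0.   ] z [ 0.315 -0.949 -0.   ] yaw of z rel EX -3.1386 y rel EX -1.5678
shift tool [ 0.0015  0.0002 -0.0082]
t: 4.6
tcp_pos: [0.5699, -0.0427, 0.0862]
tool_rot: [0.414, 0.573, -0.414, 0.573]
force: [0.1, -0.6, -0.5]
finger_gap: -0.002
t 4.60 tcp [ 0.5699 -0.0427  0.0862] rest x -0.1388 y 0.0002 Frest -0.64 0.12 -0.47 gap -0.00 q6 -0.59
tool x [-0.  0. -1.] y [ 0.949  0.314 -0.   ] z [ 0.314 -0.949 -0.   ] yaw of z rel EX -3.1393 y rel EX -1.5685
shift tool [0.0012 0.0002 0.0012]
t: 5.1
tcp_pos: [0.5673, -0.0347, 0.0863]
tool_rot: [0.413, 0.573, -0.414, 0.574]
force: [-0.4, -5.1, -1.6]
finger_gap: -0.004
t 5.10 tcp [ 0.5673 -0.0347  0.0863] rest x -0.1304 y 0.0001 Frest -4.76 2.00 -1.61 gap -0.00 q6 -0.58
tool x [ 0.001 -0.002 -1.   ] y [0.949 0.315 0.   ] z [ 0.315 -0.949  0.003] yaw of z rel EX -3.1388 y rel EX -1.5680
shift tool [0.0013 0.0001 0.0096]
```

```bash

python3 -m crank '[[0,0,0,-0.004,0],[0,0,0,-0.004,0],[0,0,0,-0.004,0],[0,0,0,-0.004,0],[0,0,0,-0.004,0]]'
python3 h.py
python3 -m crank '[[0,0,0,-0.004,0],[0,0,0,-0.004,0],[0,0,0,-0.004,0],[0,0,0,-0.003,0],[0,0,0,-0.002,0]]'
python3 h.py
python3 - <<'E'
from h import *
d=snapshot("scene"); cv2.imwrite("pics/sc3.png",cv2.resize(d["image"][175:325,230:430],None,fx=4,fy=4,interpolation=cv2.INTER_CUBIC))
d=snapshot("top"); cv2.imwrite("pics/top3.png",cv2.resize(d["image"][190:310,225:385],None,fx=5,fy=5,interpolation=cv2.INTER_CUBIC))
E
```

```text
t: 5.6
tcp_pos: [0.5611, -0.0157, 0.0863]
tool_rot: [0.413, 0.573, -0.414, 0.574]
force: [0.3, -5.0, -1.9]
finger_gap: -0.005
t 5.60 tcp [ 0.5611 -0.0157  0.0863] rest x -0.1104 y 0.0001 Frest -4.81 1.25 -1.91 gap -0.01 q6 -0.54
tool x [ 0.001 -0.002 -1.   ] y [0.949 0.315 0.   ] z [ 0.315 -0.949  0.003] yaw of z rel EX -3.1387 y rel EX -1.5679
t: 6.1
tcp_pos: [0.5557, 0.0009, 0.0863]
tool_rot: [0.414, 0.573, -0.414, 0.574]
force: [0.8, -5.3, -1.9]
finger_gap: -0.002
t 6.10 tcp [0.5557 0.0009 0.0863] rest x -0.0929 y 0.0001 Frest -5.30 0.89 -1.87 gap -0.00 q6 -0.52
tool x [ 0.001 -0.002 -1.   ] y [0.949 0.315 0.   ] z [ 0.315 -0.949  0.002] yaw of z rel EX -3.1388 y rel EX -1.5680
```

View pics/sc3.png

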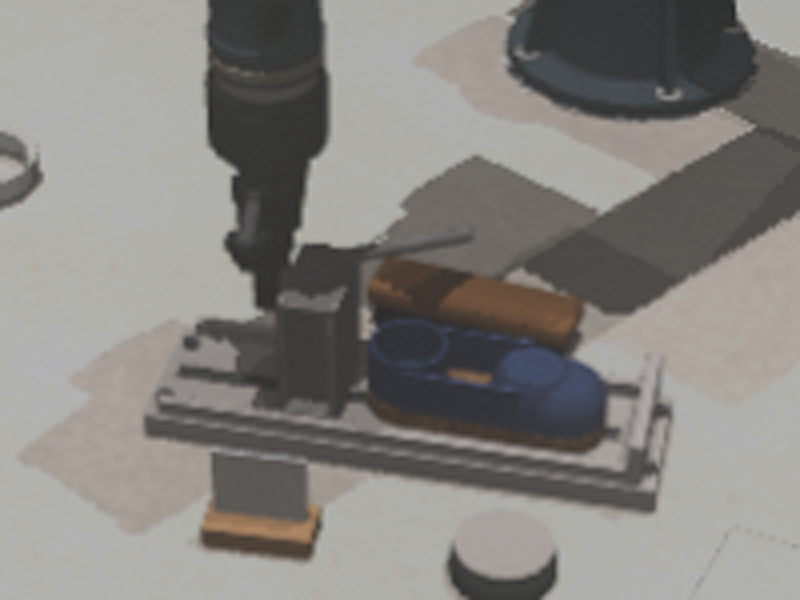

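View pics/top3.png

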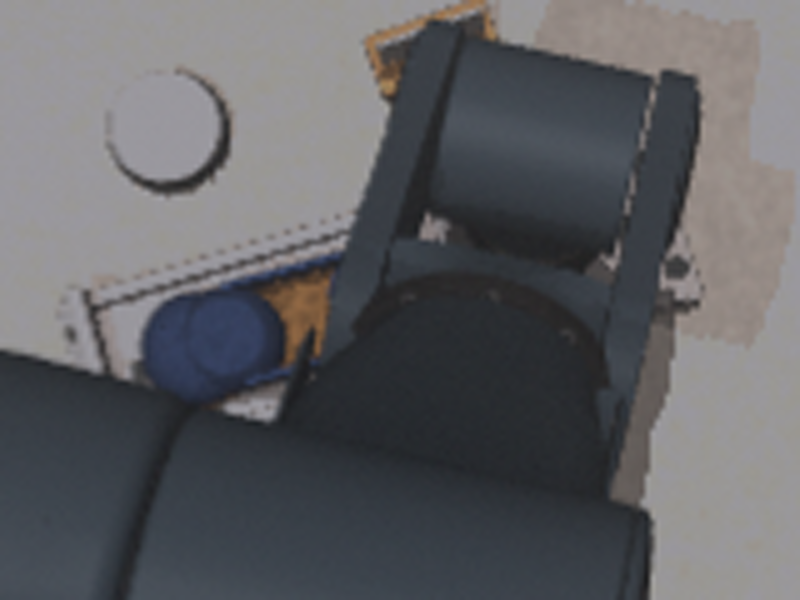

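```bash

python3 -m crank '[[0,0,0,-0.003,0],[0,0,0,-0.003,0],[0,0,0,-0.003,0],[0,0,0,-0.003,0],[0,0,0,-0.003,0]]'
python3 h.py
python3 -m crank '[[0,0,0,-0.002,0],[0,0,0,-0.002,0],[0,0,0,-0.002,0],[0,0,0,-0.002,0],[0,0,0,-0.002,0]]'
python3 h.py
python3 - <<'E'
from h import *
d=snapshot("scene"); cv2.imwrite("pics/sc4.png",cv2.resize(d["image"][175:325,230:430],None,fx=4,fy=4,interpolation=cv2.INTER_CUBIC))
E
```

```text
t: 6.7
tcp_pos: [0.551, 0.0152, 0.0863]
tool_rot: [0.414, 0.573, -0.414, 0.574]
force: [2.3, -5.5, -2.4]
finger_gap: -0.001
t 6.70 tcp [0.551  0.0152 0.0863] rest x -0.0778 y 0.0000 Frest -5.92 -0.45 -2.35 gap -0.00 q6 -0.49
tool x [ 0.001 -0.001 -1.   ] y [0.949 0.315 0.001] z [ 0.315 -0.949  0.002] yaw of z rel EX -3.1390 y rel EX -1.5682
t: 7.2
tcp_pos: [0.5479, 0.0247, 0.0863]
tool_rot: [0.414, 0.573, -0.414, 0.574]
force: [2.0, -5.8, -3.1]
finger_gap: -0.002
t 7.20 tcp [0.5479 0.0247 0.0863] rest x -0.0679 y 0.0001 Frest -6.09 -0.08 -3.10 gap -0.00 q6 -0.48
tool x [ 0.001 -0.001 -1.   ] y [0.949 0.315 0.001] z [ 0.315 -0.949  0.002] yaw of z rel EX -3.1390 y rel EX -1.5682
```

View pics/sc4.png

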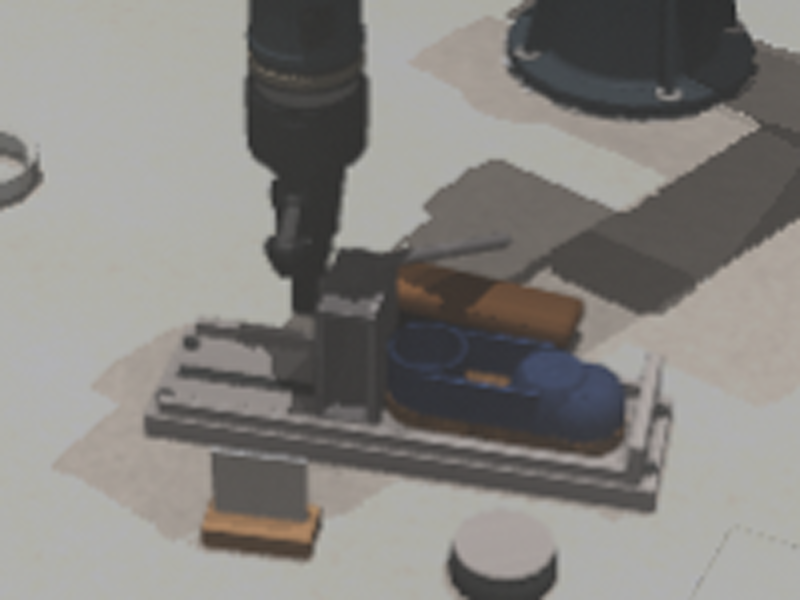

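```bash

python3 -m crank '[[0,0,0,-0.001,0],[0,0,0,-0.001,0],[0,0,0,-0.001,0],[0,0,0,-0.001,0],[0,0,0,-0.001,0]]'
python3 h.py
python3 -m crank '[[0,0,0,-0.0005,0],[0,0,0,-0.0005,0],[0,0,0,-0.0005,0],[0,0,0,-0.0005,0]]'
python3 h.py
```

```text
t: 7.75
tcp_pos: [0.5463, 0.0294, 0.0863]
tool_rot: [0.414, 0.573, -0.414, 0.574]
force: [1.0, -5.3, -2.4]
finger_gap: -0.002
t 7.75 tcp [0.5463 0.0294 0.0863] rest x -0.0629 y 0.0001 Frest -5.30 0.71 -2.41 gap -0.00 q6 -0.47
tool x [ 0.001 -0.001 -1.   ] y [0.949 0.315 0.001] z [ 0.315 -0.949  0.002] yaw of z rel EX -3.1390 y rel EX -1.5682
t: 8.15
tcp_pos: [0.5459, 0.0307, 0.0863]
tool_rot: [0.413, 0.573, -0.414, 0.574]
force: [1.1, -8.8, -3.1]
finger_gap: -0.001
t 8.15 tcp [0.5459 0.0307 0.0863] rest x -0.0615 y 0.0000 Frest -8.68 1.64 -3.10 gap -0.00 q6 -0.47
tool x [ 0.001 -0.002 -1.   ] y [0.949 0.316 0.001] z [ 0.315 -0.949  0.003] yaw of z rel EX -3.1383 y rel EX -1.5675
```

```bash

python3 -m crank '[[0,0,0,-0.0003,0],[0,0,0,0,0]]'
python3 h.py
python3 -m crank '[[0,0,0,-0.0003,0],[0,0,0,0,0]]'
python3 h.py
python3 - <<'E'
from h import *
d=snapshot("scene"); cv2.imwrite("pics/sc5.png",cv2.resize(d["image"][175:325,230:430],None,fx=4,fy=4,interpolation=cv2.INTER_CUBIC))
E
```

```text
t: 8.35
tcp_pos: [0.5459, 0.0307, 0.0863]
tool_rot: [0.413, 0.572, -0.414, 0.574]
force: [0.8, -8.2, -3.1]
finger_gap: 0.001
t 8.35 tcp [0.5459 0.0307 0.0863] rest x -0.0615 y 0.0000 Frest -8.07 1.80 -3.07 gap 0.00 q6 -0.47
tool x [ 0.002 -0.003 -1.   ] y [0.949 0.315 0.001] z [ 0.315 -0.949  0.003] yaw of z rel EX -3.1383 y rel EX -1.5675
t: 8.55
tcp_pos: [0.5459, 0.0307, 0.0863]
tool_rot: [0.413, 0.572, -0.414, 0.575]
force: [1.8, -9.0, -2.7]
finger_gap: -0.006
t 8.55 tcp [0.5459 0.0307 0.0863] rest x -0.0615 y -0.0000 Frest -9.10 1.06 -2.70 gap -0.01 q6 -0.46
tool x [ 0.002 -0.003 -1.   ] y [0.949 0.316 0.001] z [ 0.316 -0.949  0.003] yaw of z rel EX -3.1383 y rel EX -1.5675
```

View pics/sc5.png

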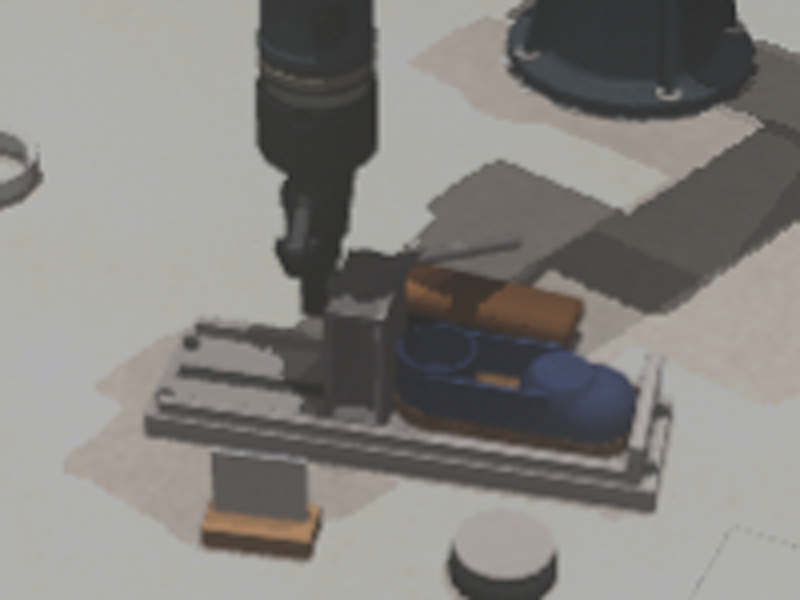

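```bash

python3 -m crank '[[0,0,0,-0.0005,0],[0,0,0,-0.0005,0],[0,0,0,0,0]]'
python3 h.py
python3 -m crank '[[0,0,0,-0.0005,0],[0,0,0,0,0],[0,0,0,0,0]]'
python3 h.py
```

```text
t: 8.9
tcp_pos: [0.5459, 0.0308, 0.0863]
tool_rot: [0.413, 0.572, -0.414, 0.575]
force: [1.2, -12.6, -3.1]
finger_gap: 0.001
t 8.90 tcp [0.5459 0.0308 0.0863] rest x -0.0615 y 0.0000 Frest -12.29 2.80 -3.09 gap 0.00 q6 -0.46
tool x [ 0.002 -0.004 -1.   ] y [0.949 0.316 0.001] z [ 0.316 -0.949  0.005] yaw of z rel EX -3.1377 y rel EX -1.5669
t: 9.2
tcp_pos: [0.5459, 0.0309, 0.0863]
tool_rot: [0.413, 0.572, -0.414, 0.575]
force: [2.2, -13.8, -4.8]
finger_gap: -0.0
t 9.20 tcp [0.5459 0.0309 0.0863] rest x -0.0614 y -0.0000 Frest -13.83 2.21 -4.83 gap -0.00 q6 -0.46
tool x [ 0.003 -0.005 -1.   ] y [0.949 0.316 0.001] z [ 0.316 -0.949  0.005] yaw of z rel EX -3.1375 y rel EX -1.5667
```

```bash

python3 -m crank '[[0,0,0,0.01,0],[0,0,0,0.02,0],[0,-0.045,0,0,0],[0,-0.05,0,0,0],[0,-0.04,0,0,0]]'
python3 -m crank '[[0,0,-0.04,-0.02,0],[0,0,-0.04,-0.03,0],[0,0,-0.0,-0.04,0],[0,0,0,-0.04,0],[0,0,0,0,0]]'
python3 -m crank '[[0,0,0,0,0],[0,0,0,0,0]]'
python3 h.py 0.045 0.09 0.1
python3 - <<'E'
from h import *
for n in("scene","wrist","top"):
    s=manip.sense()
    d=snapshot(n); np.save(n+"_rz.npy",d["range_z"])
    if n=="wrist": print(d["T_tool_cam"],d["vertical_fov"]); cv2.imwrite("pics/w6.png",d["image"])
    elif n=="scene": cv2.imwrite("pics/sc6.png",cv2.resize(d["image"][175:325,230:430],None,fx=4,fy=4,interpolation=cv2.INTER_CUBIC))
    else: cv2.imwrite("pics/top6.png",cv2.resize(d["image"][190:310,225:385],None,fx=5,fy=5,interpolation=cv2.INTER_CUBIC))
E
```

```text
t: 9.7
tcp_pos: [0.5539, 0.0063, 0.2232]
tool_rot: [0.415, 0.574, -0.414, 0.573]
force: [1.0, 0.4, -0.3]
finger_gap: 0.002
t: 10.2
tcp_pos: [0.4335, 0.1078, 0.2214]
tool_rot: [0.413, 0.576, -0.413, 0.573]
force: [-0.7, -0.4, -0.5]
finger_gap: 0.001
t: 10.4
tcp_pos: [0.4376, 0.1037, 0.2215]
tool_rot: [0.414, 0.573, -0.414, 0.573]
force: [0.4, -0.7, -0.7]
finger_gap: 0.0
t 10.40 tcp [0.4376 0.1037 0.2215] rest x 0.0416 y 0.0801 Frest -0.83 -0.19 -0.74 gap 0.00 q6 -0.34
tool x [ 0.  0. -1.] y [0.949 0.314 0.001] z [ 0.314 -0.949 -0.   ] yaw of z rel EX -3.1395 y rel EX -1.5687
shift tool [ 0.1214 -0.0099 -0.0034]
[[-3.33674151e-04  2.75697476e-01 -9.61244397e-01 -1.43536790e-01]
 [ 9.99999784e-01  6.36391891e-04 -1.64601678e-04  2.00490040e-04]
 [ 5.66347873e-04 -9.61244244e-01 -2.75697628e-01 -6.91845788e-02]
 [ 0.00000000e+00  0.00000000e+00  0.00000000e+00  1.00000000e+00]] 67.92109046851009
```

View pics/sc6.png

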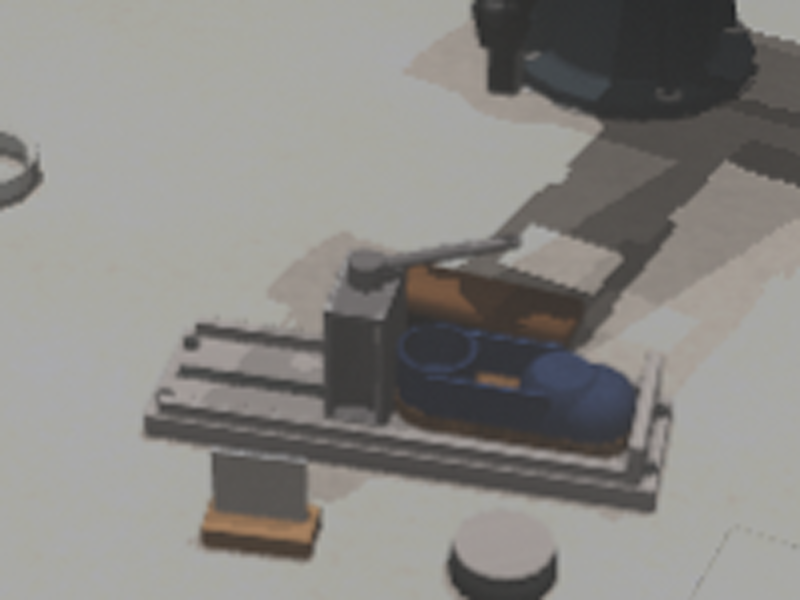

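View pics/w6.png

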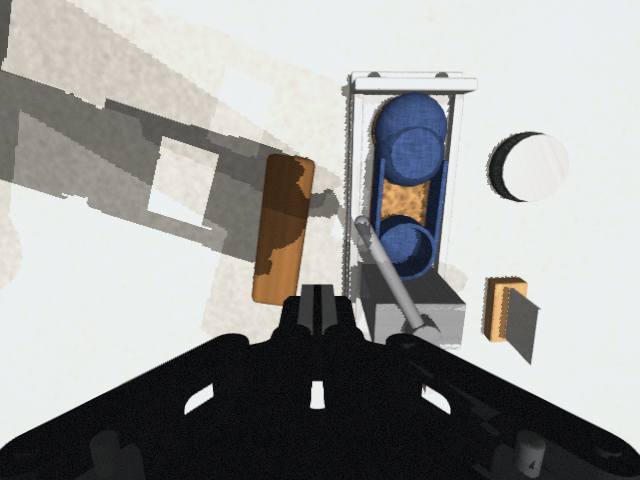

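View pics/top6.png

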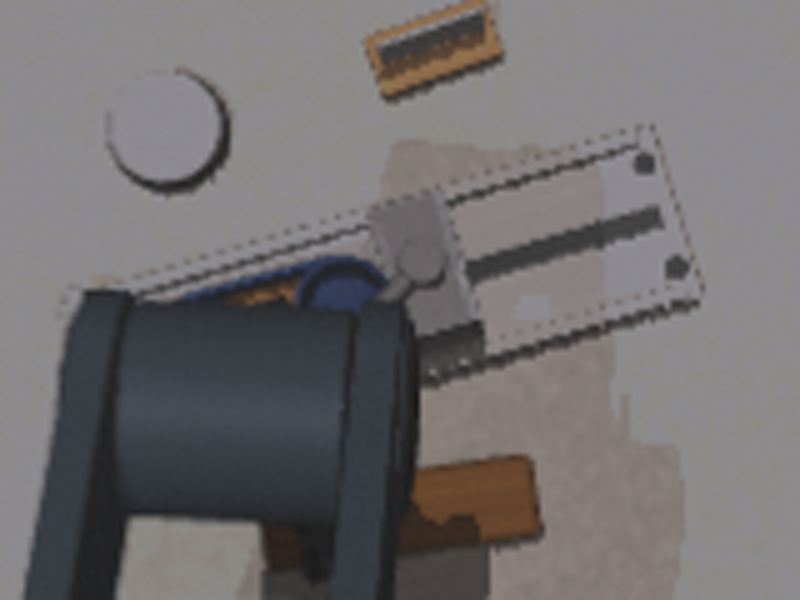

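```bash
cat >> h.py <<'E'
def wcloud():
    s=manip.sense(); d=snapshot("wrist"); K,D=cam(d)
    v,u=np.mgrid[0:480,0:640]; p=cv2.undistortPoints(np.stack([u,v],-1).reshape(-1,1,2).astype(float),K,D)[:,0]
    c=np.c_[p[:,0],-p[:,1],-np.ones(len(p))]*d["range_z"].reshape(-1,1); T=d["T_tool_cam"]
    t=c@T[:3,:3].T+T[:3,3]; W=t@Ro.from_quat(s["tool_rot"]).as_matrix().T+s["tcp_pos"]
    r=W[:,:2]-C0; return d,np.c_[r@EX,r@EY,W[:,2]].reshape(480,640,3)
E
python3 - <<'E'
from h import *
d,W=wcloud()
P=W[200:345,340:450].reshape(-1,3)
B=P[(P[:,2]>.122)&(P[:,2]<.14)]
print(len(B),B.min(0),B.max(0))
xs=B[(B[:,2]<.1345)]
for lo in np.arange(-.05,.08,.01):
    m=(B[:,0]>lo)&(B[:,0]<lo+.01)
    if m.sum()>3: print(round(lo,3),m.sum(),B[m].mean(0).round(4),B[m][:,1].min().round(4),B[m][:,1].max().round(4))
# stop front, fence, toe
S=P[(P[:,2]>.108)&(P[:,2]<.119)]; print("stop top x",np.percentile(S[:,0],[1,50,99]))
Q=W[60:300,360:470].reshape(-1,3); F=Q[(Q[:,2]>.05)&(Q[:,2]<.06)&(Q[:,0]>.13)]; print("fence",np.percentile(F[:,0],[2,50,98]),len(F))
Cg=Q[(Q[:,2]>.028)&(Q[:,2]<.072)&(abs(Q[:,1])<.033)&(Q[:,0]>-.02)]; print("clog",np.percentile(Cg[:,0],[.5,50,99.5]))
E
```

```text
2298 [-0.03497907 -0.01099228  0.12201152] [0.06037497 0.05503513 0.13701891]
-0.04 89 [-0.032  -0.0045  0.1347] -0.0108 0.0124
-0.03 448 [-0.0244  0.0014  0.1331] -0.011 0.0121
-0.02 222 [-0.0154  0.0085  0.1317] -0.0025 0.018
-0.01 201 [-0.0049  0.0155  0.1321] 0.0082 0.0236
0.0 205 [0.0051 0.0213 0.1321] 0.0136 0.0288
0.01 213 [0.015 0.027 0.132] 0.0189 0.0349
0.02 222 [0.025  0.0327 0.1321] 0.0246 0.0409
0.03 227 [0.035  0.0385 0.1321] 0.0302 0.0463
0.04 241 [0.0451 0.0442 0.132 ] 0.036 0.0526
0.05 224 [0.0548 0.0494 0.1316] 0.0417 0.055
0.06 6 [0.0602 0.0506 0.1292] 0.0492 0.0525
stop top x [-0.04563077 -0.02203225 -0.0109996 ]
fence [0.13170264 0.15160182 0.15777628] 1923
clog [-0.01187779  0.08196747  0.15756553]
```

```bash

python3 -m crank '[[0,0,-0.010,-0.0045,0],[0,0.04,0,0,0],[0,0.04,0,0,0],[0,0.0365,0,0,0],[0,0,0,0,0]]'
python3 -m crank '[[0,0,0,0,0],[0,0,0,0,0],[0,0,0,0,0],[0,0,0,0,0],[0,0,0,0,0]]'
python3 h.py 0.046 0.09 0.105
python3 - <<'E'
from h import *
d=snapshot("wrist"); cv2.imwrite("pics/w7.png",d["image"])
E
```

```text
t: 11.1
tcp_pos: [0.4222, 0.1048, 0.1014]
tool_rot: [0.412, 0.576, -0.416, 0.57]
force: [-0.1, -0.7, 0.7]
finger_gap: -0.002
t: 11.6
tcp_pos: [0.4267, 0.1051, 0.1058]
tool_rot: [0.414, 0.573, -0.413, 0.574]
force: [-0.3, 0.0, 0.0]
finger_gap: 0.004
t 11.60 tcp [0.4267 0.1051 0.1058] rest x 0.0463 y 0.0900 Frest 0.09 0.25 0.01 gap 0.00 q6 -0.33
tool x [ 0.002 -0.    -1.   ] y [0.949 0.315 0.002] z [ 0.315 -0.949  0.001] yaw of z rel EX -3.1391 y rel EX -1.5683
shift tool [0.0008 0.     0.0003]
```

View pics/w7.png

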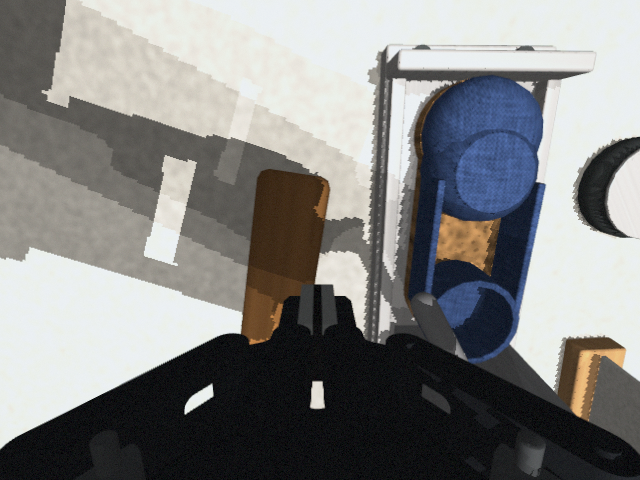

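```bash

python3 -m crank '[[0,0,0.004,0,0],[0,0,0.004,0,0],[0,0,0.004,0,0],[0,0,0.004,0,0],[0,0,0.004,0,0]]'
python3 h.py
python3 -m crank '[[0,0,0.004,0,0],[0,0,0.004,0,0],[0,0,0.004,0,0],[0,0,0.003,0,0],[0,0,0.002,0,0]]'
python3 h.py
python3 - <<'E'
from h import *
d=snapshot("wrist"); cv2.imwrite("pics/w8.png",d["image"])
d=snapshot("scene"); cv2.imwrite("pics/sc8.png",cv2.resize(d["image"][175:325,230:430],None,fx=4,fy=4,interpolation=cv2.INTER_CUBIC))
E
```

```text
t: 12.15
tcp_pos: [0.4455, 0.1115, 0.1047]
tool_rot: [0.414, 0.573, -0.414, 0.573]
force: [0.9, 1.1, -0.5]
finger_gap: 0.002
t 12.15 tcp [0.4455 0.1115 0.1047] rest x 0.0465 y 0.0701 Frest 0.75 -1.18 -0.53 gap 0.00 q6 -0.32
tool x [-0. -0. -1.] y [ 0.949  0.315 -0.   ] z [ 0.315 -0.949 -0.   ] yaw of z rel EX -3.1392 y rel EX -1.5684
t: 12.65
tcp_pos: [0.4615, 0.1168, 0.1048]
tool_rot: [0.414, 0.573, -0.414, 0.573]
force: [-0.4, -0.9, 0.1]
finger_gap: -0.004
t 12.65 tcp [0.4615 0.1168 0.1048] rest x 0.0466 y 0.0533 Frest -0.70 0.70 0.05 gap -0.00 q6 -0.31
tool x [-0.  0. -1.] y [ 0.949  0.315 -0.   ] z [ 0.315 -0.949 -0.   ] yaw of z rel EX -3.1392 y rel EX -1.5684
```

View pics/w8.png

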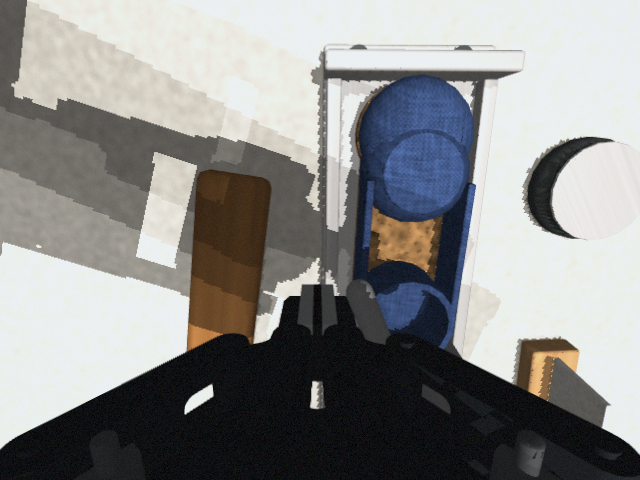

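View pics/sc8.png

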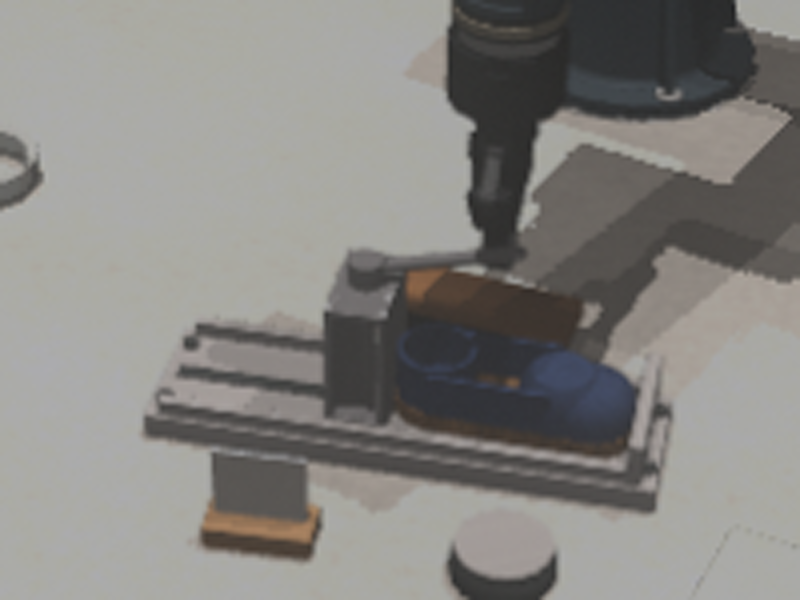

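```bash

python3 -m crank '[[0,0,0.001,0,0],[0,0,0.001,0,0],[0,0,0.001,0,0],[0,0,0.001,0,0]]'|grep force
python3 -m crank '[[0,0,0.001,0,0],[0,0,0.001,0,0],[0,0,0.001,0,0],[0,0,0.001,0,0]]'|grep force
python3 h.py
```

```text
force: [-1.9, 0.1, -0.1]
force: [-0.3, -0.3, 0.3]
t 13.55 tcp [0.4689 0.1192 0.1048] rest x 0.0466 y 0.0455 Frest -0.22 0.36 0.35 gap 0.00 q6 -0.30
tool x [-0. -0. -1.] y [ 0.949  0.315 -0.   ] z [ 0.315 -0.949  0.   ] yaw of z rel EX -3.1392 y rel EX -1.5684
```

```bash

python3 -m crank '[[0,0,0.001,0,0],[0,0,0.001,0,0],[0,0,0.001,0,0]]'|grep force
python3 h.py
```

```text
force: [-0.8, -0.2, 0.2]
t 13.85 tcp [0.4717 0.1202 0.1048] rest x 0.0466 y 0.0425 Frest 0.04 0.86 0.19 gap -0.00 q6 -0.30
tool x [-0.  0. -1.] y [ 0.949  0.315 -0.   ] z [ 0.315 -0.949 -0.   ] yaw of z rel EX -3.1393 y rel EX -1.5685
```

```bash

python3 -m crank '[[0,0,0.001,0,0],[0,0,0.001,0,0],[0,0,0.001,0,0]]'|grep force
python3 h.py|head -1
```

```text
force: [-0.9, 0.2, 0.1]
t 14.15 tcp [0.4746 0.1211 0.1048] rest x 0.0466 y 0.0395 Frest 0.48 0.75 0.05 gap 0.01 q6 -0.30
```

```bash

python3 -m crank '[[0,0,0.001,0,0],[0,0,0.001,0,0],[0,0,0.001,0,0]]'|grep force
python3 h.py|head -1
```

```text
force: [-0.7, 0.1, 0.3]
t 14.45 tcp [0.4774 0.122  0.1048] rest x 0.0466 y 0.0365 Frest 0.31 0.67 0.31 gap 0.00 q6 -0.30
```

```bash

python3 -m crank '[[0,0,0.001,0,0],[0,0,0.001,0,0],[0,0,0.001,0,0]]'|grep force
python3 h.py|head -1
```

```text
force: [-0.7, -0.2, -0.3]
t 14.75 tcp [0.4803 0.123  0.1048] rest x 0.0466 y 0.0335 Frest 0.02 0.68 -0.35 gap -0.00 q6 -0.30
```

```bash

python3 -m crank '[[0,0,0.001,0,0],[0,0,0.001,0,0],[0,0,0.001,0,0]]'|grep force
python3 h.py|head -1
```

```text
force: [-1.0, -0.2, 0.2]
t 15.05 tcp [0.4832 0.1239 0.1048] rest x 0.0466 y 0.0305 Frest 0.10 1.07 0.20 gap -0.00 q6 -0.29
```

```bash

python3 -m crank '[[0,0,0.001,0,0],[0,0,0.001,0,0],[0,0,0.001,0,0]]'|grep force
python3 h.py|head -1
```

```text
force: [-0.7, 0.3, 0.3]
t 15.35 tcp [0.486  0.1249 0.1048] rest x 0.0466 y 0.0275 Frest 0.46 0.54 0.33 gap -0.01 q6 -0.29
```

```bash

python3 -m crank '[[0,0,0.001,0,0],[0,0,0.001,0,0],[0,0,0.001,0,0]]'|grep force
python3 h.py|head -1
```

```text
force: [-0.3, 0.7, 0.6]
t 15.65 tcp [0.4889 0.1258 0.1048] rest x 0.0466 y 0.0245 Frest 0.74 0.08 0.59 gap -0.00 q6 -0.29
```

```bash

python3 -m crank '[[0,0,0.001,0,0],[0,0,0.001,0,0],[0,0,0.001,0,0]]'|grep force
python3 h.py|head -1
python3 - <<'E'
from h import *
d=snapshot("wrist"); cv2.imwrite("pics/w9.png",d["image"])
d=snapshot("scene"); cv2.imwrite("pics/sc9.png",cv2.resize(d["image"][175:325,230:430],None,fx=4,fy=4,interpolation=cv2.INTER_CUBIC))
E
```

```text
force: [-0.8, -0.1, -0.3]
t 15.95 tcp [0.4917 0.1268 0.1048] rest x 0.0466 y 0.0215 Frest 0.19 0.80 -0.29 gap 0.00 q6 -0.29
```

View pics/w9.png

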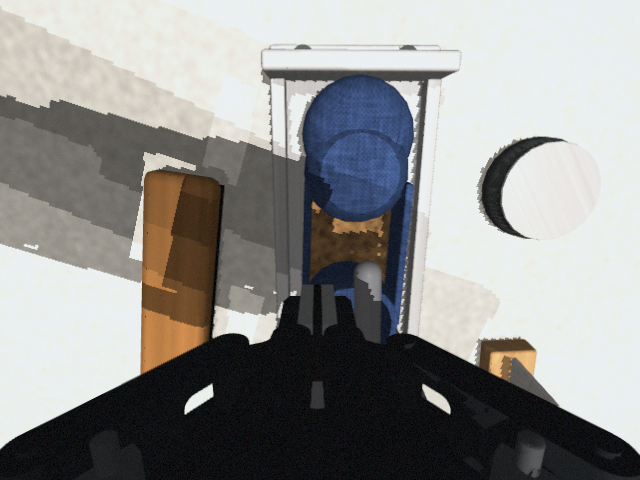

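View pics/sc9.png

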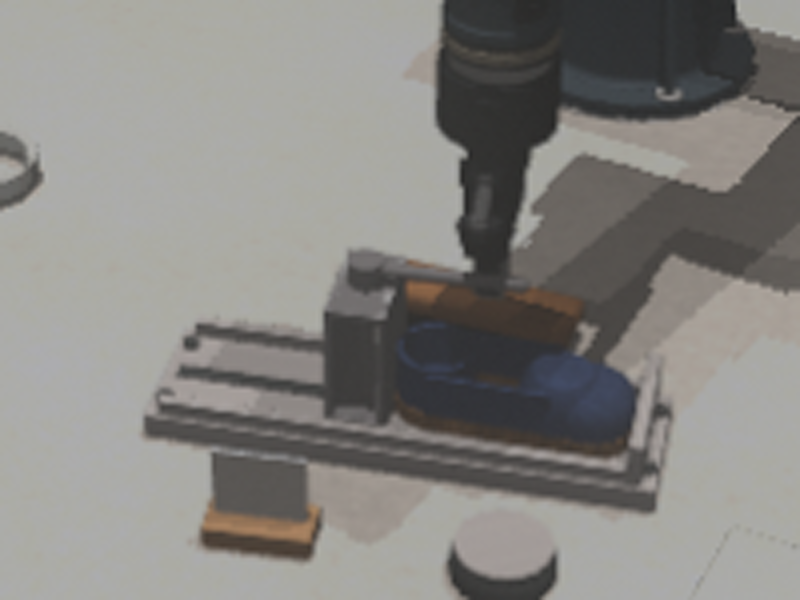

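```bash

python3 -m crank '[[0,0,0.001,0,0],[0,0,0.001,0,0],[0,0,0.001,0,0]]'|grep force
python3 h.py|head -1
```

```text
force: [-0.5, 0.1, 0.4]
t 16.35 tcp [0.4945 0.1277 0.1048] rest x 0.0467 y 0.0186 Frest 0.24 0.41 0.40 gap 0.00 q6 -0.29
```

```bash

python3 -m crank '[[0,0,0.001,0,0],[0,0,0.001,0,0],[0,0,0.001,0,0]]'|grep force
python3 h.py|head -1
```

```text
force: [-0.5, -0.1, -0.2]
t 16.65 tcp [0.4974 0.1287 0.1048] rest x 0.0467 y 0.0155 Frest 0.07 0.48 -0.16 gap 0.00 q6 -0.28
```

```bash

python3 -m crank '[[0,0,0.001,0,0],[0,0,0.001,0,0],[0,0,0.001,0,0]]'|grep force
python3 h.py|head -1
```

```text
force: [-1.5, -0.6, -0.2]
t 16.95 tcp [0.5003 0.1296 0.1048] rest x 0.0467 y 0.0125 Frest -0.08 1.57 -0.23 gap 0.00 q6 -0.28
```

```bash

python3 -m crank '[[0,0,0.001,0,0],[0,0,0.001,0,0]]'|grep force
python3 h.py|head -1
```

```text
force: [-0.0, 0.1, 0.5]
t 17.15 tcp [0.5022 0.1302 0.1048] rest x 0.0466 y 0.0105 Frest 0.08 -0.01 0.51 gap 0.00 q6 -0.28
```

```bash

python3 -m crank '[[0,0,0.001,0,0],[0,0,0.001,0,0]]'|grep force
python3 h.py|head -1
```

```text
force: [-0.9, 0.6, 0.6]
t 17.35 tcp [0.5041 0.1308 0.1048] rest x 0.0466 y 0.0085 Frest 0.83 0.71 0.62 gap 0.00 q6 -0.28
```

```bash

python3 -m crank '[[0,0,0.001,0,0],[0,0,0.001,0,0]]'|grep force
python3 h.py|head -1
```

```text
force: [0.1, -0.6, -0.4]
t 17.55 tcp [0.506  0.1314 0.1048] rest x 0.0465 y 0.0065 Frest -0.58 0.06 -0.38 gap 0.00 q6 -0.28
```

```bash

python3 -m crank '[[0,0,0.001,0,0],[0,0,0.001,0,0]]'|grep force
python3 h.py|head -1
python3 - <<'E'
from h import *
d=snapshot("wrist"); cv2.imwrite("pics/w10.png",d["image"])
E
```

```text
force: [0.1, -0.8, 0.4]
t 17.75 tcp [0.5078 0.132  0.1048] rest x 0.0466 y 0.0045 Frest -0.77 0.16 0.44 gap -0.00 q6 -0.28
```

View pics/w10.png

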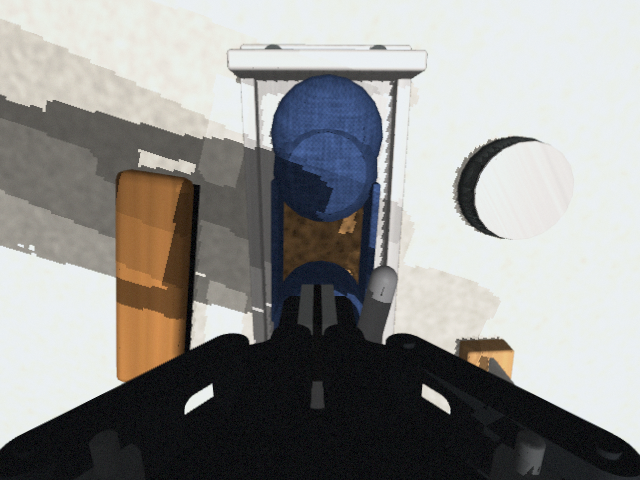

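```bash

python3 - <<'E'
from h import *
d,W=wcloud(); P=W[255:345,355:400].reshape(-1,3); B=P[(P[:,2]>.122)&(P[:,2]<.134)&(P[:,0]>.02)]
print(len(B)); 
for lo in np.arange(.02,.08,.01):
    m=(B[:,0]>lo)&(B[:,0]<lo+.01)
    if m.sum()>3: print(round(lo,3),m.sum(),B[m].mean(0).round(4),np.arctan2(B[m].mean(0)[1],B[m].mean(0)[0]+.0315).round(3))
E
```

```text
1940
0.04 322 [ 0.0472 -0.0156  0.1321] -0.195
0.05 701 [ 0.0551 -0.0161  0.1319] -0.184
0.06 765 [ 0.0652 -0.0182  0.1318] -0.186
0.07 152 [ 0.0709 -0.0192  0.1299] -0.185
```

```bash

python3 -m crank '[[0,0,0.001,0,0],[0,0,0.001,0,0]]'|grep force
python3 h.py|head -1
```

```text
force: [-2.9, -3.7, 0.7]
t 18.05 tcp [0.5086 0.1324 0.1046] rest x 0.0467 y 0.0037 Frest -2.62 3.92 0.72 gap 0.00 q6 -0.28
```

```bash

python3 -m crank '[[0,0,0.001,0,0],[0,0,0.001,0,0]]'|grep force
python3 h.py|head -1
```

```text
force: [-5.0, -4.8, 0.8]
t 18.25 tcp [0.5095 0.1327 0.1043] rest x 0.0467 y 0.0028 Frest -2.98 6.27 0.78 gap 0.00 q6 -0.28
```

```bash
python3 -c "
from h import *
s=manip.sense();print(s['ft_torque'],s['force'])"
python3 -m crank '[[0,0,0.0005,0,0],[0,0,0,0,0]]'|grep force
python3 -c "
from h import *
st();s=manip.sense();print(s['ft_torque'],s['force'])"
```

```text
[-0.72292051  0.76566302 -0.09417597] [-5.02023708 -4.79040823  0.78384525]
force: [-6.3, -4.7, 1.3]
t 18.45 tcp [0.5095 0.1327 0.1042] rest x 0.0467 y 0.0028 Frest -2.53 7.44 1.29 gap 0.00 q6 -0.28
tool x [-0.006 -0.002 -1.   ] y [ 0.949  0.315 -0.006] z [ 0.315 -0.949 -0.   ] yaw of z rel EX -3.1388 y rel EX -1.5680
[-0.7475184   0.80772963 -0.13534267] [-6.27438288 -4.72906332  1.28690135]
```

```bash

python3 -m crank '[[0,0,0.0005,0,0],[0,0,0.0005,0,0],[0,0,0,0,0]]'|grep force
python3 -c "
from h import *
st();s=manip.sense();print(s['ft_torque'],s['force'])"
```

```text
force: [-5.1, -5.7, 0.6]
t 18.75 tcp [0.5098 0.1328 0.1041] rest x 0.0467 y 0.0024 Frest -3.83 6.66 0.63 gap 0.00 q6 -0.28
tool x [-0.007 -0.002 -1.   ] y [ 0.949  0.315 -0.007] z [ 0.315 -0.949 -0.   ] yaw of z rel EX -3.1386 y rel EX -1.5678
[-0.84725522  0.89584336 -0.03083481] [-5.12569951 -5.7185557   0.63116011]
```

```bash
cat > r.py <<'E'
from h import *
s=manip.sense();F=s["force"];M=s["ft_torque"];p=s["tcp_pos"][:2]-C0
print("t %.2f y %.4f F %.2f %.2f M(ex,ey,z) %.3f %.3f %.3f"%(s["t"],p@EY,F[:2]@EX,F[:2]@EY,M[:2]@EX,M[:2]@EY,M[2]))
E
python3 -m crank '[[0,0,0,0,0]]'>/dev/null; python3 r.py
python3 -m crank '[[0,0,0,0,0]]'>/dev/null; python3 r.py
python3 -m crank '[[0,0,0,0,0]]'>/dev/null; python3 r.py
python3 -m crank '[[0,0,0,0,0]]'>/dev/null; python3 r.py
```

```text
t 18.85 y 0.0024 F -3.90 7.13 M(ex,ey,z) 1.097 0.592 -0.050
t 18.95 y 0.0024 F -3.14 8.10 M(ex,ey,z) 1.086 0.566 -0.116
t 19.05 y 0.0025 F -3.66 7.50 M(ex,ey,z) 1.098 0.487 -0.039
t 19.15 y 0.0024 F -3.85 7.11 M(ex,ey,z) 1.054 0.569 -0.110
```

```bash
cat > ang.py <<'E'
from h import *
d,W=wcloud(); P=W[255:345,355:420].reshape(-1,3); B=P[(P[:,2]>.128)&(P[:,2]<.134)&(P[:,0]>.05)&(P[:,0]<.068)]
print(len(B),np.arctan2(B[:,1].mean(),B[:,0].mean()+.0315).round(4),B.mean(0))
cv2.imwrite("pics/wlast_%d.png"%(manip.sense()["t"]*100),d["image"])
E
python3 ang.py; python3 r.py;python3 ang.py; python3 r.py; ls pics
```

```text
1295 -0.207 [ 0.05925677 -0.01906202  0.13192419]
t 19.20 y 0.0024 F -4.50 7.10 M(ex,ey,z) 1.095 0.520 -0.091
1300 -0.2075 [ 0.05922393 -0.01909597  0.1319336 ]
t 19.25 y 0.0024 F -3.50 7.38 M(ex,ey,z) 1.101 0.518 -0.103
sc2.png
sc3.png
sc4.png
sc5.png
sc6.png
sc8.png
sc9.png
scc.png
scene0.png
top0.png
top3.png
top6.png
topc.png
w10.png
w6.png
w7.png
w8.png
w9.png
wlast_1920.png
wlast_1925.png
```

```bash

python3 -m crank '[[0,0,0.0005,0,0],[0,0,0.0005,0,0]]'>/dev/null; python3 r.py
python3 -m crank '[[0,0,0,0,0]]'>/dev/null; python3 r.py
python3 -m crank '[[0,0,0,0,0]]'>/dev/null; python3 r.py;
```

```text
t 19.45 y 0.0021 F -4.17 9.00 M(ex,ey,z) 1.296 0.643 -0.143
t 19.55 y 0.0021 F -3.71 8.27 M(ex,ey,z) 1.310 0.574 -0.059
t 19.65 y 0.0021 F -3.91 7.89 M(ex,ey,z) 1.258 0.626 -0.099
```

```bash

python3 -m crank '[[0,0,0.0005,0,0],[0,0,0.0002,0,0]]'>/dev/null; python3 r.py
python3 -m crank '[[0,0,0,0,0],[0,0,0,0,0]]'>/dev/null; python3 r.py
python3 -m crank '[[0,0,0,0,0],[0,0,0,0,0]]'>/dev/null; python3 r.py; python3 ang.py
```

```text
t 19.85 y 0.0019 F -4.71 8.73 M(ex,ey,z) 1.381 0.628 -0.084
t 20.05 y 0.0019 F -4.06 9.11 M(ex,ey,z) 1.309 0.731 -0.119
t 20.25 y 0.0019 F -4.62 9.42 M(ex,ey,z) 1.372 0.716 -0.133
1308 -0.2135 [ 0.05922894 -0.01966613  0.13194846]
```

```bash

python3 -m crank '[[0,0,0,0,0],[0,0,0,0,0],[0,0,0,0,0],[0,0,0,0,0]]'>/dev/null; python3 r.py
python3 -m crank '[[0,0,0,0,0],[0,0,0,0,0],[0,0,0,0,0],[0,0,0,0,0]]'>/dev/null; python3 r.py
python3 -m crank '[[0,0,0,0,0],[0,0,0,0,0],[0,0,0,0,0],[0,0,0,0,0]]'>/dev/null; python3 r.py; python3 ang.py
```

```text
t 20.70 y 0.0019 F -4.00 8.94 M(ex,ey,z) 1.438 0.680 -0.099
t 21.10 y 0.0019 F -3.91 8.45 M(ex,ey,z) 1.334 0.648 -0.082
t 21.50 y 0.0019 F -4.64 9.60 M(ex,ey,z) 1.334 0.679 -0.133
1297 -0.2137 [ 0.05929694 -0.01970808  0.1319743 ]
```

```bash

python3 -m crank '[[0,0,-0.001,0,0],[0,0,-0.002,0,0],[0,0,-0.003,0,0],[0,0,-0.003,0,0],[0,0,-0.004,0,0]]'>/dev/null
python3 -m crank '[[0,0,0,0,0],[0,0,0,0,0]]'>/dev/null; python3 r.py; python3 ang.py; python3 ang.py
```

```text
t 22.25 y 0.0097 F -0.83 0.91 M(ex,ey,z) 0.021 -0.007 -0.003
1270 -0.1816 [ 0.05915176 -0.01664598  0.1319226 ]
1276 -0.1815 [ 0.05921195 -0.01664449  0.13194635]
```

```bash

python3 -m crank '[[0,0,-0.02,0,0],[0,0,-0.03,0,0],[0,-0.05,-0.02,0,0],[0,-0.05,0,0,0],[0,-0.02,-0.01,0.0,0]]'>/dev/null
python3 -m crank '[[0,0,0,0,0],[0,0,0,0,0],[0,0,0,0,0],[0,0,0,0,0]]'>/dev/null
python3 h.py
python3 - <<'E'
from h import *
d,W=wcloud(); cv2.imwrite("pics/wf.png",d["image"])
d=snapshot("scene"); cv2.imwrite("pics/scf.png",cv2.resize(d["image"][175:325,230:430],None,fx=4,fy=4,interpolation=cv2.INTER_CUBIC))
P=W.reshape(-1,3);B=P[(P[:,2]>.128)&(P[:,2]<.134)&(P[:,0]>.03)&(P[:,0]<.068)&(abs(P[:,1])<.05)]
print(len(B),np.arctan2(B[:,1].mean(),B[:,0].mean()+.0315).round(4))
F=P[(P[:,2]>.05)&(P[:,2]<.058)&(P[:,0]>.14)&(abs(P[:,1])<.04)];S=P[(P[:,2]>.11)&(P[:,2]<.118)&(abs(P[:,1])<.036)]
C=P[(P[:,2]>.025)&(P[:,2]<.072)&(abs(P[:,1])<.025)&(P[:,0]<.148)&(P[:,0]>-.008)]
print("stop",np.percentile(S[:,0],[1,99]),"fence",np.percentile(F[:,0],[1,99]),"clog",np.percentile(C[:,0],[.2,99.8]))
E
```

```text
t 23.25 tcp [0.4272 0.1056 0.22  ] rest x 0.0467 y 0.0894 Frest -0.88 -0.23 0.29 gap 0.00 q6 -0.33
tool x [-0.003  0.    -1.   ] y [ 0.949  0.315 -0.003] z [ 0.315 -0.949 -0.001] yaw of z rel EX -3.1393 y rel EX -1.5685
829 -0.1747
stop [-0.04970296 -0.01106102] fence [0.14074556 0.15854983] clog [-0.00740924  0.14661196]
```

View pics/wf.png

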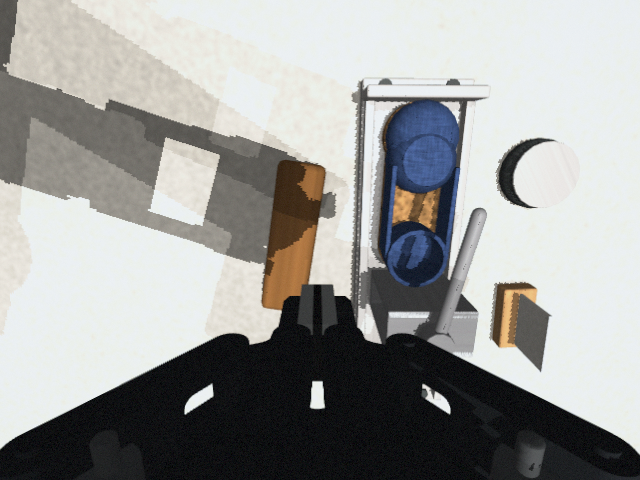

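View pics/scf.png

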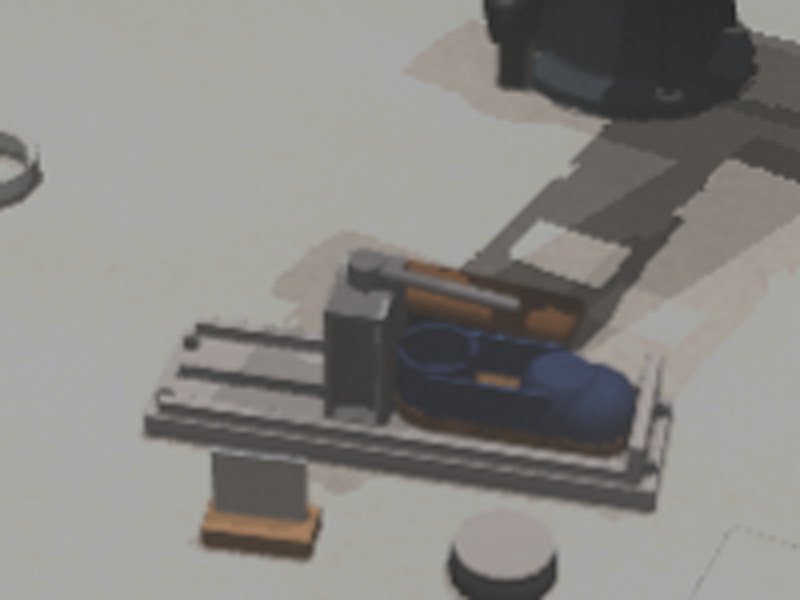

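```bash
python3 -c "
from station import manip
print(manip.sign_off())"
```

```text
the job is handed in; nothing more can be done
None
```

I slid the heel stop up until the clog was snug, swung the clamp bar until it bit, leaned on it for about 1.7 s, and let go. I handed the job in at about 23 s; sign-off gives no verdict.

- **Clog:** I pushed the stop with the shut fingers until the push reached about 14 N and the stop no longer moved. Afterwards the stop's front face measured at x ≈ -11 mm. That leaves no gap beyond the 160 mm clog and the roughly 2 mm measuring error. The last pictures show the toe at the fence and the clog lying flat.
- **Screw:** The bar bit at about -0.19 rad. I held about 9 N at roughly 70 mm from the axis, and the bar angle stayed steady throughout.
- **Torque:** The estimates disagree somewhat. The wrist force gives about 0.6–0.65 N m. The bar's wind-up suggests 0.7–0.8 N m under load, and its spring-back on release up to 0.96 N m. The spring-back figure probably includes some free swing.
- **No slip seen:** After release the bar rested at about -0.18 rad. That is not past its bite angle, so I saw no sign that the screw turned further.
- **Release and surroundings:** The arm is clear of everything. The brush, tin and card block look unmoved in the last pictures. I did not check the spare clog, tape roll and shoe tree at the end, but the arm did not work near them.

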